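# Flip a box cover over a board edge

### The job

Turn the blue box cover over with your fingertips: push it along the bench flat against the front edge of the work board, keep pushing so that it tips up there, and let it fall over onto the board, gasket side up. Then push it on until it lies flat and wholly on the board. Only push it, never pick it up off the bench, and leave the tools and the other things where they are.

Things in the scene. Friction and masses are not known exactly. Their poses are not given: they have to be found in the camera images.
- cover: Loose box cover, about 100 g, 17 mm high, blue side up on the bench before the board. Blue flange 84 (its x) x 110 (its y) x 5 mm; under it an aluminium spigot 62 x 88 x 12 mm with an orange gasket, so the flange overhangs 11 mm all round, 12 mm above the bench. Origin: centre of the spigot's flat underside; z points from it to the blue face (up at the start); x points roughly at the board.
- cover_near_edge (a point): Middle of the cover's 110 mm flange edge on its -x side (nearest the robot at the start), half-way through the 5 mm flange, 14.5 mm above the spigot's underside.
- cover_far_edge (a point): Middle of the cover's 110 mm flange edge on its +x side (the one facing the board), half-way through the flange.
- board: Work board fixed to the bench: plywood with a grey mat and an aluminium front edging, 160 mm (its x) by 220 mm (its y), 20 mm high, flat on top. Origin: centre of its underside, on the bench. Its x points away from the robot; its upright front edge, the step to push against, is the face at x = -80 mm, along its y.
- spool: Small blue solder spool, 40 mm across, 22 mm high, standing on the back part of the board; loose, leave it. Origin: centre of its underside.
- pliers: Pliers with red handles, 182 mm long, 12 mm high, lying on the bench left of the board; loose, leave them. Origin: centre of the underside; long axis is its y.
- spanner: Steel spanner, 191 mm long, 8 mm high, lying on the bench right of the board; loose, leave it. Origin: centre of the underside; long axis is its y.
- tape_measure: Yellow tape measure, 35 x 67 x 60 mm high, standing on the bench to the right; loose, leave it. Origin: centre of the underside.
- bolt_tin: Round tin of bolts, about 80 mm across, 51 mm high, on the bench at the left; loose, leave it. Origin: centre of the underside.
Mind the look-alikes: they are no part of the job. Of the things that look like the cover, the middle-sized one is meant.

How it is judged:
On the way, in this order (a step that is already met when the one before it is completed fails the run):
1. the cover, still lying flat and blue side up, has its far edge against the board's front edge (middle of the edge within 8 mm of it) (x of cover_far_edge in the frame of board between -0.088 and -0.072 m and angle between cover's own z axis and vertical below 0.2 rad and height (world z) of cover_far_edge below 0.02 m), for 0.05 s.
2. the cover is tipped up between about 50 and 100 degrees with its far edge still low at the board's front edge (angle between cover's own z axis and vertical between 0.87 and 1.75 rad and height (world z) of cover_far_edge below 0.024 m and x of cover_far_edge in the frame of board between -0.105 and -0.06 m), for 0.05 s.
At the end, for the whole second after the job is handed in: The cover lies at rest on the board, gasket side up and flat (within 0.09 rad), its blue face on the mat (spigot face 33 to 41 mm above the bench) and wholly on the board (its edges' middles at most about 5 mm over the board's edges) (angle between cover's own z axis and vertical above 3.05 rad and height (world z) of cover between 0.033 and 0.041 m and linear speed of cover below 0.02 m/s and x of cover_far_edge in the frame of board above -0.084 m and x of cover_near_edge in the frame of board below 0.084 m and x of cover in the frame of board between -0.045 and 0.045 m and y of cover in the frame of board between -0.06 and 0.06 m); the robot touches nothing.
It fails at once if the cover is picked up: both its 110 mm edges more than 50 mm above the bench at once (height (world z) of each of cover_near_edge, cover_far_edge above 0.05 m).
It fails at once if the spool, pliers, spanner, tape measure or bolt tin is moved more than 15 mm (distance of any of spool, pliers, spanner, tape_measure, bolt_tin from where it was at the start of the episode above 0.015 m).
It also fails if it takes over 58 s, if anything falls off the work surface, if the arm or the gripper's body presses on something with over 40 N, if the wrist force passes 120 N, or if a joint passes its speed limit or range.

### The arm

A 6-joint arm with a two-finger parallel gripper is mounted at the origin on a cart in front of the work surface, level with it; the furniture and walls round the work are solid. World frame = base frame: x ahead of the robot, y to its left, z up, the work surface at z = 0. Lengths are in m, angles in rad, forces in N, time in s.
With the tool pointing down it reaches from about 0.3 to 0.875 m from the base axis. Payload 6.4 kg.
Tool frame: the origin (TCP) lies at the very end of the fingers, on their centre line; the grasp point (between the pads) lies 19 mm behind it; z points along the fingers, y is the line along which they close (so a half turn about z gives the same grasp; the last joint's range is limited). The gripper opens to 88 mm and grips with 3 to 60 N. Pads are 18 mm wide; open, the fingers measure 123 mm over their backs; the gripper's body (75 mm by 187 mm) begins 45 mm behind the grasp point.
Start: joints at [-1.428, 0.181, 1.607, -0, 1.354, -0.206], TCP at [0.197, -0.54, 0.239] pointing down, gripper open.
Joint ranges: [-2.99, 2.99], [-0.89, 2.07], [0.3, 2.58], [-1.14, 4.28], [0, 2.63], [-3.12, 3.12]. Speed limits (rad/s): [2.57, 2.57, 3.01, 3.14, 3.14, 3.14].

### API

Orientations are given as a rotation vector (axis times angle).
In Python, from plant import movep, move_linear, set_joints, move_gripper, dwell, inverse_kinematics, snapshot, Unreachable, close_job, read_clock, read_joints, read_joint_velocities, read_joint_efforts, read_tool_pos, read_tool_rot, read_ft_force, read_ft_torque, read_finger_gap, read_gripper_force gives the robot as it stands. The module is installed in compiled form; this text tells all that it offers. Calls block until the motion is done:
- movep(position, orientation): joint-space move of the TCP to a pose.
- move_linear(position, rotation=None, rate=0.15, force_limit=None): straight line of the TCP; rotation=None keeps the orientation; rate is the mean speed in m/s. With force_limit (N) it stops when the force on the tool has changed by that much, and returns True; else False.
- set_joints(angles): joint-space move.
- move_gripper(opening, strength=None): finger opening in m; strength is the grip in N (None keeps the last); returns when the fingers have stopped.
- dwell(seconds).
- inverse_kinematics(position, orientation): joint angles nearest the present ones, or None.
- snapshot(name): name is "scene" or "top" or "wrist"; returns a dict with "img" (400x640x3 uint8, red, green, blue), "fx", "fy", "cx", "cy" (pixels), "world_from_camera" (4x4, takes a point from camera to world coordinates). Camera axes: x right, y up, looking along -z (the intrinsics and any distortion apply to the point x, -y, -z); pixel columns grow to the right and rows downward; lengths in m; the calibration is good to about 2 mm. A picture is of the moment at which its call begins. There is no depth.
A pose or a line that the arm cannot do raises Unreachable and nothing moves.
- close_job(): hands the job in; it is judged then, once.
Readings, each from a call of its own:
- read_clock(): time.
- read_joints(): joint angles.
- read_joint_velocities(): joint speeds.
- read_joint_efforts(): joint torques, N m.
- read_tool_pos(): TCP position.
- read_tool_rot(): TCP orientation.
- read_ft_force(): force on the tool from outside, world axes, zero at the start.
- read_ft_torque(): the same for the moment, N m.
- read_finger_gap(): finger opening in m.
- read_gripper_force(): force on a finger pad.
Only numpy, scipy, OpenCV 4.12 (cv2) and the standard library are available. Lean on these libraries where they do the work, as an engineer would, in place of code of your own. Each camera call takes 0.05 s, during which the arm holds its last target. There are 200 camera calls.

## Working session

There is one attempt and no reset: what is moved stays moved. The work goes in short steps, each a Python script; the robot and the scene stay as the last script left them, time stands still between calls to the robot, and variables do not carry over. Pictures are saved under pics/ and viewed, at most 10 in all, crops included, and the job is handed in when it is done.

```bash
mkdir -p pics; python3 - <<'E'
from plant import *
import cv2
for n in ("top","scene"):
    s=snapshot(n); cv2.imwrite(f"pics/{n}0.png",s["img"][:,:,::-1]); print(n,s["fx"],s["fy"],s["cx"],s["cy"],s["world_from_camera"].round(4) , [k for k in s])
print(read_clock())
E
```

```text
top 462.4825147755034 462.4825147755034 317.4995080631521 198.4913586471982 [[ 0.0085  0.981  -0.1939  0.3124]
 [-0.9999  0.0107  0.0101  0.0221]
 [ 0.0119  0.1938  0.981   1.2511]
 [ 0.      0.      0.      1.    ]] ['img', 'fx', 'fy', 'cx', 'cy', 'world_from_camera']
scene 491.40150541021166 491.40150541021166 326.6475584570315 200.65419184813922 [[-0.4474  0.5016 -0.7404 -0.4982]
 [-0.8943 -0.246   0.3738  0.5945]
 [ 0.0054  0.8294  0.5586  0.879 ]
 [ 0.      0.      0.      1.    ]] ['img', 'fx', 'fy', 'cx', 'cy', 'world_from_camera']
0.1
```

View pics/top0.png

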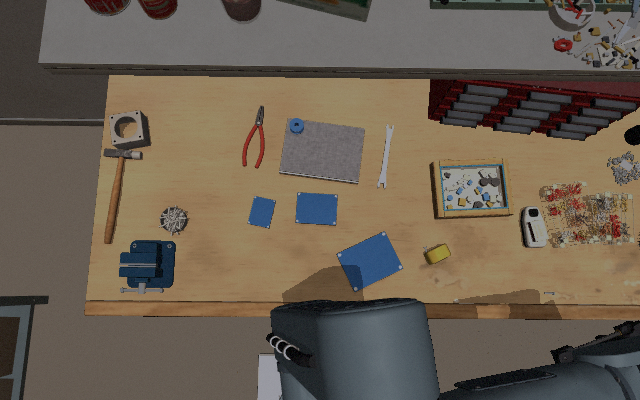

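View pics/scene0.png

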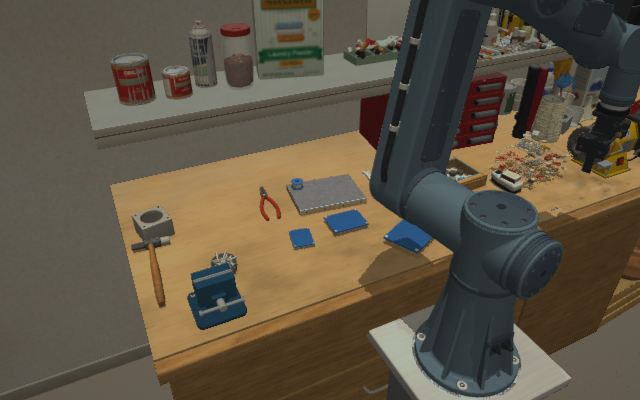

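The top view shows three cover-like blue plates: small at (262,212), medium at (317,208) and large at (370,260). The medium one sits right in front of the board at (323,150), so it fits the description. Next I'll measure it and check an enlarged crop.

```bash
cat > h.py <<'E'
from plant import *
import numpy as np, cv2
def ray(s,uv,z):
    uv=np.atleast_2d(uv).astype(float); T=s["world_from_camera"]
    d=np.c_[(uv[:,0]-s["cx"])/s["fx"],-(uv[:,1]-s["cy"])/s["fy"],-np.ones(len(uv))]@T[:3,:3].T
    return (T[:3,3]+d*((z-T[2,3])/d[:,2])[:,None])[:,:2]
def blobs(s,lo,hi,minA=60):
    hsv=cv2.cvtColor(s["img"],cv2.COLOR_RGB2HSV)
    m=cv2.inRange(hsv,lo,hi); m=cv2.morphologyEx(m,cv2.MORPH_CLOSE,np.ones((3,3)))
    cs,_=cv2.findContours(m,cv2.RETR_EXTERNAL,cv2.CHAIN_APPROX_NONE)
    return [c for c in cs if cv2.contourArea(c)>minA]
def rect(s,c,z):
    p=ray(s,c[:,0,:],z)*1000
    return cv2.minAreaRect(p.astype(np.float32))
E
python3 - <<'E'
from h import *
s=snapshot("top")
hsv=cv2.cvtColor(s["img"],cv2.COLOR_RGB2HSV)
print(hsv[208,317],hsv[150,340],hsv[190,290])
for c in blobs(s,(100,120,60),(125,255,255)):
    r=rect(s,c,.017); print("blue",c[:,0].mean(0).round(),np.round(r[0],1),np.round(r[1],1),round(r[2],1))
for c in blobs(s,(0,0,70),(180,45,200),1500):
    r=rect(s,c,.02); print("grey",c[:,0].mean(0).round(),np.round(r[0],1),np.round(r[1],1),round(r[2],1))
    if 200<c[:,0,0].mean()<400: print(cv2.boxPoints(r).round(1))
crop=s["img"][100:300,230:430,::-1]
cv2.imwrite("pics/crop1.png",cv2.resize(crop,(600,600),interpolation=cv2.INTER_CUBIC))
E
```

```text
[107 156 126] [159  16 111] [ 18  98 153]
blue [149. 265.] [376.1 459.7] [120.2 139.6] 0.5
blue [369. 261.] [ 389.4 -129.3] [108.8 142.6] 25.7
blue [261. 212.] [518.9 161. ] [57.4 75.8] 78.2
blue [316. 209.] [529.5  12.9] [107.9  82. ] 87.2
blue [296. 126.] [764.5  70.2] [44.3 36.5] 1.1
grey [454. 347.] [ 162.1 -409.6] [229.5 793.2] 0.3
grey [472. 190.] [ 593.2 -411.1] [125.5 166. ] 3.0
grey [107. 291.] [399.8 473.9] [715.4 833.4] 0.3
grey [320. 149.] [693.3  -1.8] [217.3 159.2] 82.6
[[ 600.5  -99.3]
 [ 758.3 -119.7]
 [ 786.2   95.8]
 [ 628.3  116.2]]
grey [365.  33.] [1045.9  -66.7] [ 225.9 1762.2] 0.8
[[ 920.1  812.7]
 [ 945.8 -949.3]
 [1171.6 -946. ]
 [1146.   816. ]]
```

View pics/crop1.png

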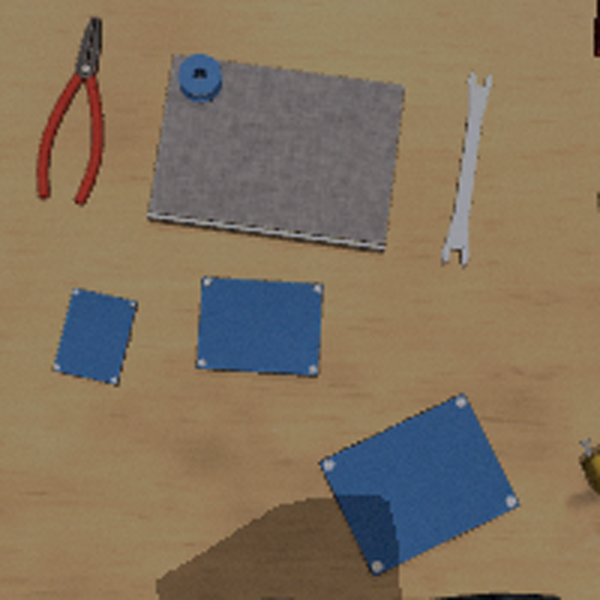

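The crop confirms the medium plate, centre (260,326) in the crop. It measures 108 x 82 mm against a nominal 110 x 84, between the 57 x 76 and 109 x 143 ones. The board measures 217 x 159 mm with yaw -7.4°, and the cover's front gap is about 42 mm. I'll push it with both fingertips tilted forward, leading edge under the near flange.

```bash
cat >> h.py <<'E'
from scipy.spatial.transform import Rotation as Ro
YAW=np.deg2rad(-7.4); B=np.array([.6933,-.0018])
EX=np.array([np.cos(YAW),np.sin(YAW),0]); EY=np.array([-np.sin(YAW),np.cos(YAW),0]); EZ=np.array([0,0,1.])
SGN=[1]
def pose(x,z,th,y=-.0065):
    "leading fingertip corner at board-frame x, world z; tool leaning th deg (tips forward)"
    t=np.deg2rad(th); d=np.sin(t)*EX-np.cos(t)*EZ; n=np.cos(t)*EX+np.sin(t)*EZ
    p=np.r_[B,0]+x*EX+y*EY+z*EZ-.009*n
    ty=SGN[0]*EY
    return p, Ro.from_matrix(np.c_[np.cross(ty,d),ty,d]).as_rotvec()
def corner(th):
    t=np.deg2rad(th); p=np.array(read_tool_pos())+.009*(np.cos(t)*EX+np.sin(t)*EZ)-np.r_[B,0]
    return (p@EX)*1000,(p@EY)*1000,p[2]*1000
E
python3 - <<'E'
from h import *
for sg in (1,-1):
    SGN[0]=sg
    for a in [(-.235,.15,22),(-.235,.0082,22),(-.16,.0082,22),(-.12,.07,45),(-.06,.08,45),(.0,.05,45)]:
        q=inverse_kinematics(*pose(*a)); print(sg,a,None if q is None else np.round(q,2))
E
```

```text
1 (-0.235, 0.15, 22) [-0.24 -0.25  2.28  0.06  0.74 -1.72]
1 (-0.235, 0.0082, 22) [-0.24  0.14  2.33  0.14  0.3  -1.81]
1 (-0.16, 0.0082, 22) [-0.22  0.27  2.15  0.1   0.34 -1.75]
1 (-0.12, 0.07, 45) [-0.24  0.19  2.29  2.59  0.15  2.04]
1 (-0.06, 0.08, 45) [-0.22  0.27  2.15  2.31  0.09  2.33]
1 (0.0, 0.05, 45) [-0.21  0.43  2.    2.51  0.1   2.14]
-1 (-0.235, 0.15, 22) [-0.24 -0.25  2.28  0.06  0.74  1.42]
-1 (-0.235, 0.0082, 22) [-0.24  0.14  2.33  0.14  0.3   1.33]
-1 (-0.16, 0.0082, 22) [-0.22  0.27  2.15  0.1   0.34  1.39]
-1 (-0.12, 0.07, 45) [-0.24  0.19  2.29  2.59  0.15 -1.1 ]
-1 (-0.06, 0.08, 45) [-0.22  0.27  2.15  2.31  0.09 -0.81]
-1 (0.0, 0.05, 45) [-0.21  0.43  2.    2.51  0.1  -1.  ]
```

```bash
python3 - <<'E'
from h import *
p,r=pose(-.235,.15,22); movep(p,r)
move_gripper(.04)
p,r=pose(-.235,.0082,22); move_linear(p,r,rate=.1)
print(read_clock(),corner(22),np.round(read_ft_force(),2))
p,r=pose(-.150,.0082,22); hit=move_linear(p,r,rate=.03,force_limit=6)
print(hit,read_clock(),corner(22),np.round(read_ft_force(),2))
for n in ("top",):
    s=snapshot(n); cv2.imwrite("pics/push.png",cv2.resize(s["img"][80:280,200:460,::-1],(780,600)))
    for c in blobs(s,(100,120,60),(125,255,255)):
        rr=rect(s,c,.017); print(np.round(rr[0],1),np.round(rr[1],1),round(rr[2],1))
E
```

```text
4.775 (np.float64(-234.5317409258658), np.float64(-6.537004142909858), np.float64(8.695971327646864)) [ 0.08 -0.29 -1.26]
True 6.9167 (np.float64(-162.48051329464238), np.float64(-6.362828531603784), np.float64(7.372989000750268)) [-0.24  0.53  0.16]
[376.1 459.7] [120.2 139.5] 0.6
[ 389.4 -129.2] [108.8 142.8] 25.7
[518.8 161. ] [57.4 75.6] 78.2
[572.2   3.9] [107.9  83.5] 83.0
[764.5  70.2] [44.3 36.5] 1.1
```

View pics/push.png

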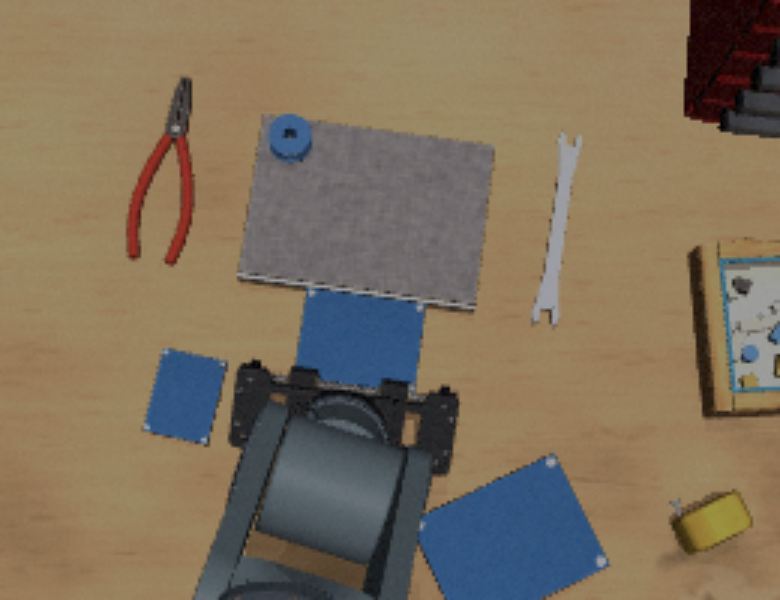

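The picture shows the cover (crop ~(360,340)) square against the board edge. Contact came at -162.5 mm against a predicted -162.4. Now I'll tip it, following the flange-edge arc.

```bash
cat >> h.py <<'E'
def E2(phi,u,w):
    "board-frame x,z (m) of cover point (u from far edge, w height) tipped by phi deg against the board"
    f=np.deg2rad(phi); X=lambda u,w:-u*np.cos(f)+w*np.sin(f); Z=lambda u,w:u*np.sin(f)+w*np.cos(f)
    if phi<=90:
        z0=-min(Z(0,12),Z(11,0)); x0=-max(X(0,12),X(0,17))
        return -.080+(x0+X(u,w))/1000,(z0+Z(u,w))/1000
    return -.080+X(u-20,w-17)/1000,.020+Z(u-20,w-17)/1000
def tip(phi,th,delta,press):
    x,z=E2(phi,84,12); t=np.deg2rad(th)
    return x+delta*np.sin(t)+press, z-delta*np.cos(t)
E
python3 - <<'E'
from h import *
for phi in (4,8,12,18,24,30,36,42,48,54,60):
    d=np.interp(phi,[0,12,30],[.0045,.006,.009]); th=22+min(phi,30)/30*4
    x,z=tip(phi,th,d,.001); 
    hit=move_linear(*pose(x,z,th),rate=.05,force_limit=25)
    print(phi,hit,np.round(corner(th),1),np.round([x*1000,z*1000],1),np.round(read_ft_force(),1))
    if hit: break
s=snapshot("scene"); print(read_clock()); cv2.imwrite("pics/tip.png",cv2.resize(s["img"][150:270,260:420,::-1],(800,600)))
E
```

```text
4 False [-162.2   -6.4   12.1] [-161.2   12.4] [-3.5  0.5 -0.4]
8 False [-161.9   -6.4   16.6] [-160.7   17. ] [-5.8 -0.4  0.4]
12 False [-161.4   -6.3   20.9] [-159.8   21.4] [-6.5  0.1 -0. ]
18 False [-160.4   -6.2   26.4] [-157.5   27.6] [-10.2  -1.    1.6]
24 False [-159.1   -6.    31. ] [-154.4   33.4] [-15.9  -0.8   3.1]
30 False [-149.1   -6.7   40. ] [-150.3   38.8] [-0.   0.5  0.4]
36 False [-144.7   -6.6   45.6] [-146.    44.5] [ 0.2 -1.  -0.3]
42 False [-140.2   -6.6   50.2] [-140.8   49.7] [-1.5  0.1  0.2]
48 False [-134.5   -6.5   54.7] [-135.    54.3] [ 0.2  0.8 -0.6]
54 False [-127.9   -6.6   60.3] [-128.5   59.9] [-0.2 -0.6  0.2]
60 False [-120.8   -6.5   65.1] [-121.4   64.7] [-0.1 -0.6 -1.2]
10.15
```

View pics/tip.png

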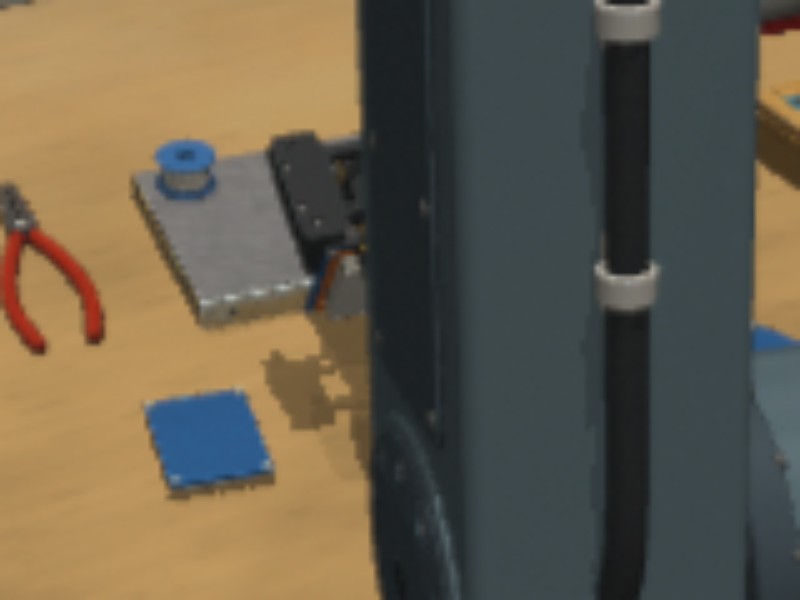

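The cover stands tipped up at the board edge (crop ~(330,275)): blue face towards the board, gasket and spigot towards the robot. I'll push on over.

```bash
python3 - <<'E'
from h import *
for phi in (66,72,78,84,90,96,102,108,114,120,126):
    d=np.interp(phi,[60,80,90],[.009,.007,.005]); th=26
    x,z=tip(phi,th,d,.001)
    hit=move_linear(*pose(x,z,th),rate=.05,force_limit=25)
    print(phi,hit,np.round(corner(th),1),np.round(read_ft_force(),1))
    if hit: break
dwell(.3)
print(read_clock())
s=snapshot("top"); cv2.imwrite("pics/over.png",cv2.resize(s["img"][80:280,200:460,::-1],(780,600)))
s=snapshot("scene"); cv2.imwrite("pics/over2.png",cv2.resize(s["img"][150:270,260:420,::-1],(800,600)))
E
```

```text
66 False [-113.4   -6.6   69.6] [-0.8 -0.5  0.6]
72 False [-105.7   -6.5   73.2] [-0.6 -0.4 -0.5]
78 False [-97.7  -6.6  76. ] [-0.4 -0.4 -0.7]
84 False [-89.5  -6.6  78.2] [ 0.  -0.3 -0.1]
90 False [-81.4  -6.5  79.7] [ 0.5 -0.7  0.1]
96 False [-74.5  -6.6  80.1] [ 0.1 -1.2  4.6]
102 False [-68.3  -6.5  79.2] [ 0.3 -0.9  3.3]
108 False [-62.8  -6.4  77. ] [ 0.2 -0.2 -0.3]
114 False [-55.4  -6.5  75.6] [-0.1  0.1  0.6]
120 False [-49.   -6.5  73.3] [-0.1 -0.3 -0.7]
126 False [-43.   -6.5  70. ] [ 0.1  0.6 -0.9]
13.7583
```

View pics/over.png

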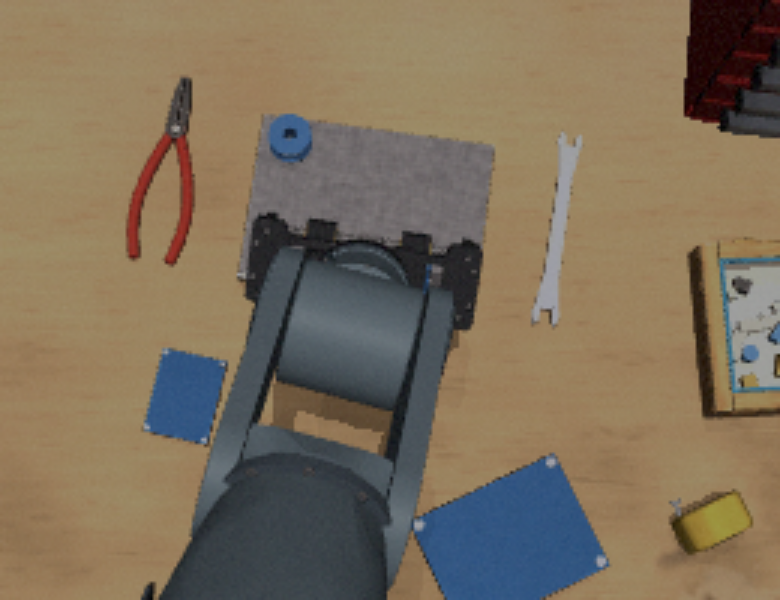

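View pics/over2.png

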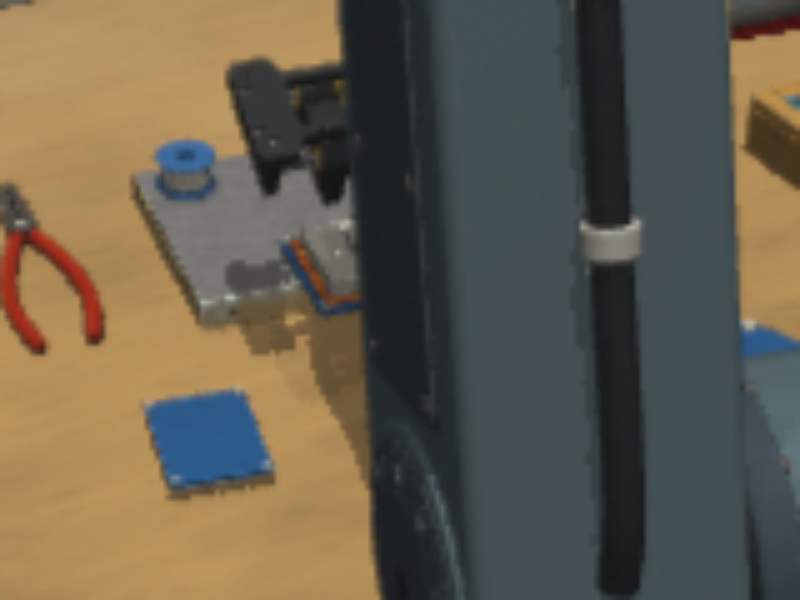

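The cover is over, gasket side up, resting across the board's front edge (crop ~(320,275)) and overhanging towards the robot. I'll back off, measure it and push on the spigot wall just above the flange.

```bash
python3 - <<'E'
from h import *
for a in [(-.043,.10,26),(-.17,.10,26),(-.17,.031,10)]: move_linear(*pose(*a),rate=.15)
s=snapshot("top"); cv2.imwrite("pics/before.png",cv2.resize(s["img"][120:220,260:390,::-1],(780,600),interpolation=cv2.INTER_CUBIC))
for lo,hi in (((5,150,80),(18,255,255)),((100,120,60),(125,255,255))):
    for c in blobs(s,lo,hi,30):
        if 270<c[:,0,0].mean()<370 and c[:,0,1].mean()<230:
            r=rect(s,c,.025); p=(np.array(r[0])/1000-B); print(np.round(r[0],1),np.round(r[1],1),round(r[2],1),"board xy",(p@EX[:2]*1000).round(1),(p@EY[:2]*1000).round(1))
print(read_clock(),corner(10))
E
```

```text
[618.2  -1.9] [100.   73.3] 82.6 board xy -74.5 -9.8
[761.6  69.8] [44.1 36.2] 1.1 board xy 58.5 79.8
15.85 (np.float64(-170.1120879423681), np.float64(-6.393358340762802), np.float64(31.0199048843598))
```

View pics/before.png

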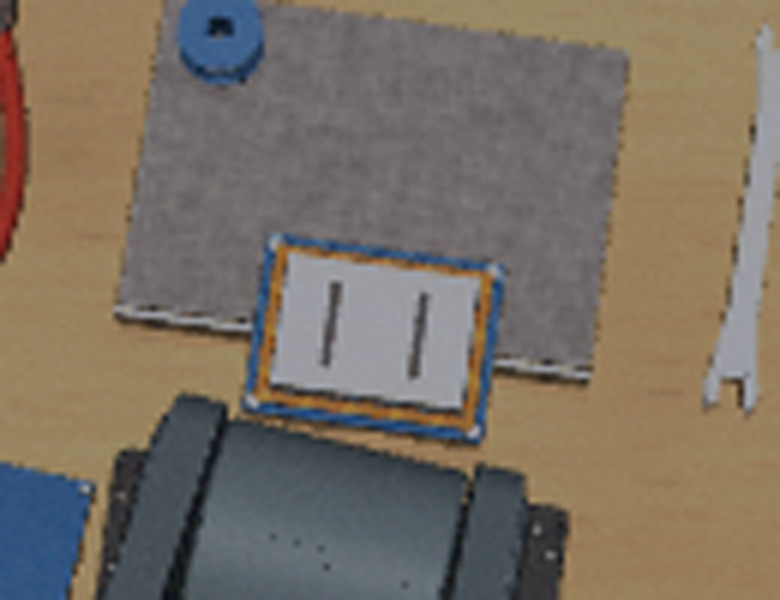

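The cover lies gasket up, roughly centred at board x = -75, y = -10 mm, with about half of it overhanging the front edge, and square to the board. The spool is untouched. I'll push the spigot wall forward 45 mm.

```bash
python3 - <<'E'
from h import *
x=-.055
hit=move_linear(*pose(x,.031,10,-.0098),rate=.05,force_limit=15)
print(hit,corner(10),np.round(read_ft_force(),1))
for a in [(-.10,.031,10),(-.17,.06,10),(-.26,.15,22)]: move_linear(*pose(*a),rate=.15)
s=snapshot("top"); cv2.imwrite("pics/after.png",cv2.resize(s["img"][110:220,260:400,::-1],(764,600),interpolation=cv2.INTER_CUBIC))
for lo,hi in (((5,150,80),(18,255,255)),((100,120,60),(125,255,255))):
    for c in blobs(s,lo,hi,30):
        if 270<c[:,0,0].mean()<370 and c[:,0,1].mean()<230:
            r=rect(s,c,.025); p=(np.array(r[0])/1000-B); print(np.round(r[0],1),np.round(r[1],1),round(r[2],1),"board xy",(p@EX[:2]*1000).round(1),(p@EY[:2]*1000).round(1))
print(read_clock())
E
```

```text
False (np.float64(-55.11098544663802), np.float64(-9.750772724779328), np.float64(31.01021096536185)) [-0.6 -0.4 -0.8]
[667.8  -9.7] [99.6 71.2] 83.7 board xy -24.2 -11.2
[761.6  69.8] [44.1 36.2] 1.1 board xy 58.5 79.8
20.45
```

View pics/after.png

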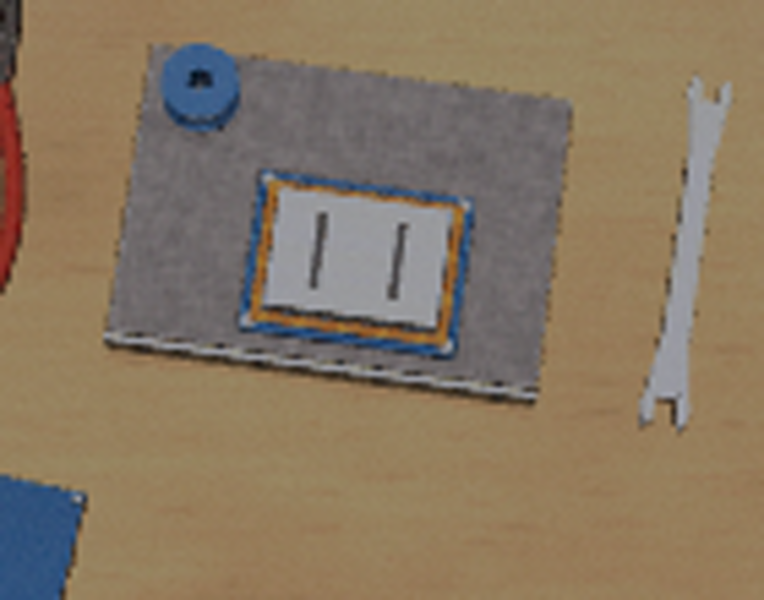

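The cover lies flat and wholly on the board, gasket up, centred at board (-24, -11) mm. The spool and spanner are unmoved, and the robot is clear.

```bash
python3 -c "
from plant import *
print(close_job())"
```

```text
the job is handed in; nothing more can be done
None
```

The job is handed in, verdict not shown: the last picture has the cover gasket side up, flat and wholly on the board (centre at board x = -24, y = -11 mm), with the spool in place, pliers and spanner apparently unmoved, tape measure and tin not rechecked, and the arm clear at about 20 s.

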